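Screw the outrigger foot down onto its plate

TASK

Turn the red-handled crank on the green outrigger until its orange foot just touches the bearing plate lying under it: resting on it with light pressure, the sprung foot only slightly pressed in, never rammed down. Leave both plates where they lie, and the yellow oil bottle standing where it is.

Things in the scene. Friction and masses are not known exactly. Their poses are not given: they have to be found in the camera images.
- outrigger: green cast bracket fixed to the bench: a column at +y of its own frame (its base plate lies 135 to 235 mm from the origin, the taped steel disc clamped on top at 198 mm reaches 202 mm above the bench) and an arm (94 to 120 mm above the bench) that carries a vertical jackscrew. Origin at bench level on the screw's axis, z up.
- crank (a joint): crank turned by its red pin, in rad, grows clockwise seen from above, range -0.3 to 17.5. Clockwise lowers the screw and foot by 12 mm per turn (1.91 mm per rad). It stays where it is left (friction about 0.06 N m, so about 1 N at the pin; the screw does not run back). The crank itself keeps its height. At joint value 0 the crank arm points to -x of the outrigger and the free foot's underside is 35 mm above the bench.
- pin (a point): centre of the top of the crank's upright red pin, 55 mm from the screw's axis, 192 mm above the bench. The pin is 18 mm in diameter and stands free from 140 mm (top of the crank arm) to 192 mm; the crank arm is 18 mm wide. The steel screw stem, 16 mm in diameter, sticks up on the axis, its top 185 mm above the bench at joint value 0 and sinking with the screw.
- foot: orange round foot, 48 mm in diameter, under the screw; origin at the centre of its underside, z up. It does not turn. It is sprung: once on the plate it presses in 1 mm per 2 N (starting from its own weight, 0.5 N), solid after 6 mm.
- plate_thin: bright steel square bearing plate, 90 x 90 mm, 10 mm thick, loose; origin at the centre of its underside, z up. In some starts it lies under the foot and the other plate is the spare, in others the other way round.
- plate_thick: brass-coloured square bearing plate, 90 x 90 mm, 18 mm thick, loose; origin at the centre of its underside, z up. In some starts it lies under the foot and the other plate is the spare, in others the other way round.
- oil_bottle: yellow oil bottle with a red cap, 52 mm in diameter, 130 mm tall, standing loose beside the outrigger; origin at the centre of its underside.
Things that resemble listed ones, but are neither listed nor needed, are in the scene too. Leave any grey look-alike of the plate_thick alone. Several things have the shape of the plate_thin; the one meant has the colours described above.

How it is judged:
At the end, for the whole second after the job is handed in: the foot stands on the plate under it with 0.3 to 6 N (from first touch to pressed in about 2.7 mm, that is about 1.4 rad of crank), the crank at rest ((contact force between foot and plate_thin between 0.3 and 6 N or contact force between foot and plate_thick between 0.3 and 6 N) and velocity of joint crank between -0.05 and 0.05 rad/s).
It fails at once if the foot is rammed onto the plate (over 25 N) (contact force between foot and plate_thin above 25 N or contact force between foot and plate_thick above 25 N).
It fails at once if a plate is shifted by more than 20 mm (distance of any of plate_thin, plate_thick from where it was at the start of the episode above 0.02 m).
It fails at once if the oil bottle is knocked over or shifted by more than 30 mm (angle between oil_bottle's own z axis and vertical above 0.5 rad or distance of oil_bottle from where it was at the start of the episode above 0.03 m).
It also fails if it takes over 54 s, if anything falls off the work surface, if the arm or the gripper's body presses on something with over 40 N, if the wrist force passes 120 N, or if a joint passes its speed limit or range.

ROBOT

A 6-joint arm with a two-finger parallel gripper is mounted at the origin on the work surface. World frame = base frame: x ahead of the robot, y to its left, z up, the work surface at z = 0. Lengths are in m, angles in rad, forces in N, time in s.
With the tool pointing down it reaches from about 0.35 to 0.85 m from the base axis. Payload 8.1 kg.
Tool frame: the origin (TCP) lies midway between the tips of the shut fingers; the grasp point (between the pads) lies 19 mm behind it; x points along the fingers, z is the direction in which the jaws open and shut, and the axes are right-handed (so a half turn about x gives the same grasp; the last joint's range is limited). The gripper opens to 93 mm and grips with 3 to 60 N. Pads are 15 mm wide; open, the fingers measure 128 mm over their backs; the gripper's body (75 mm by 188 mm) begins 65 mm behind the grasp point.
Start: joints at [-1.355, 0.13, 1.488, -0, 1.523, -0.085], TCP at [0.178, -0.573, 0.219] pointing down, gripper open.
Joint ranges: [-2.96, 2.96], [-0.89, 2.26], [0.02, 2.5], [-1.34, 4.48], [0, 2.73], [-2.66, 2.66]. Speed limits (rad/s): [2.39, 2.39, 2.79, 3.14, 3.14, 3.14].

INTERFACE

Orientations are given as a unit quaternion [x, y, z, w].
In Python, from workcell import env gives the robot as it stands. The module is installed in compiled form; this text tells all that it offers.
- The arm moves only by the shell command python3 -m jog 'ROWS' [OPENING] [FORCE]. ROWS is JSON, a list of rows, each a list of 2 entries, a list of its own where there are three numbers: the shift along the tool's x, y, z in cm, then the turn, a rotation vector about the tool's x, y, z in rad. In form: [[[x, y, z], [wx, wy, wz]], ...]. A call has 1 to 8 rows; each row is the pose to reach, as a shift and turn from the pose commanded when the call began, along the tool's axes at that moment; what a row does not reach only later rows make up. A row lasts 1/8 s, in which the tool goes at most 62.5 mm and 10.7 degrees, less where a joint would pass 70% of its speed; a pose out of reach is approached as far as the arm can. A call with a gripper value outside its range is refused whole. OPENING is the closure in counts, from 0 (fully open) to 255 (shut), set as the call begins (- or left out, the last holds). The fingers move at their own pace and stop on an object; FORCE is the grip in N (left out, the last holds). Time passes only in rows, so rows that repeat a pose let the fingers close. It gives the time, the measured TCP pose, the force and the opening at its end, in the units of the state.
- env.sense(): the state, without advancing time (a new reading comes with each control period).
- env.grab_frame(name): name is "scene" or "top"; returns the picture (384x512x3 uint8, red, green, blue); there is no depth.
- env.camera_info(name): a dict with "K" (3x3 intrinsics, pixels), "R" (3x3) and "t" (3): a world point X has camera coordinates R X + t. Camera axes: x right, y down, z forward; pixel columns grow to the right and rows downward; lengths in m; the calibration is good to about 2 mm. A picture is of the moment at which its call begins. camera_info takes no time and is no camera call.
- env.finish_job(): hands the job in, once; it reports no verdict.
The state is a dict: "time_s": time; "joint_pos": joint angles; "dq": joint speeds; "joint_torque": joint torques, N m; "eef_pos": TCP position; "orientation": TCP orientation; "wrist_force": force on the tool from outside, world axes, zero at the start; "torque": the same for the moment, N m; "gripper_width": opening from 0.0 (shut) to 1.0 (fully open).
Only numpy, scipy, OpenCV 4.12 (cv2) and the standard library are available. Lean on these libraries where they do the work, as an engineer would, in place of code of your own. Each camera call takes 0.05 s, during which the arm holds its last target.

## Working session

There is one attempt and no reset: what is moved stays moved. The work goes in short steps, Python scripts to look and compute and a shell command to move; the robot and the scene stay as the last step left them, time stands still between calls to the robot, and variables do not carry over. Pictures are saved under pics/ and viewed, and the job is handed in when it is done.

```bash
mkdir -p pics; ls; python3 - <<'E'
from workcell import env
import cv2
for n in("scene","top"):
    im=env.grab_frame(n); cv2.imwrite(f"pics/{n}0.png",cv2.resize(im[:,:,::-1],None,fx=1.5,fy=1.5,interpolation=cv2.INTER_CUBIC))
    c=env.camera_info(n); print(n,c)
print(env.sense())
E
```

```text
pics
scene {'K': array([[361.95049048,   0.        , 258.69994293],
       [  0.        , 361.95049048, 198.46202693],
       [  0.        ,   0.        ,   1.        ]]), 'R': array([[-0.09145192,  0.99573163, -0.01245295],
       [ 0.71758111,  0.05722458, -0.69412009],
       [-0.69044471, -0.07241462, -0.7197515 ]]), 't': array([ 0.19856056, -0.25464554,  1.19697965])}
top {'K': array([[463.35076079,   0.        , 256.53501254],
       [  0.        , 463.35076079, 197.36882559],
       [  0.        ,   0.        ,   1.        ]]), 'R': array([[ 0.0087132 , -0.99995803,  0.00283201],
       [-0.99594838, -0.00893169, -0.0894821 ],
       [ 0.08950364, -0.00204086, -0.9959844 ]]), 't': array([-0.15994742,  0.50085   ,  1.19409365])}
{'time_s': 0.1, 'joint_pos': array([-1.35537434e+00,  1.31051133e-01,  1.48911554e+00, -5.69650653e-06,
        1.52300011e+00, -8.54241885e-02]), 'dq': array([ 0.00052122, -0.00085727, -0.00398349, -0.00023731,  0.00071859,
       -0.00027689]), 'joint_torque': array([ 8.26875894e-04, -5.61340499e+01, -4.93096161e+01,  7.70504074e-02,
        2.90937623e-02, -2.98753355e-05]), 'eef_pos': array([ 0.17769831, -0.57257377,  0.21774307]), 'orientation': array([ 0.41979108,  0.56970158, -0.41905982,  0.5688624 ]), 'wrist_force': array([-0.38587967, -1.18416454,  1.0408861 ]), 'torque': array([0.07584816, 0.0062192 , 0.00715761]), 'gripper_width': 1.0040052947050386}
```

View pics/scene0.png

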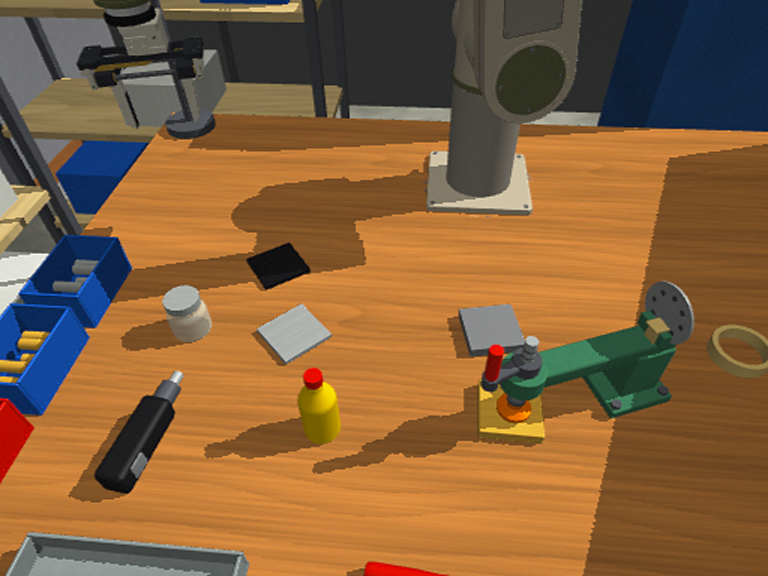

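View pics/top0.png

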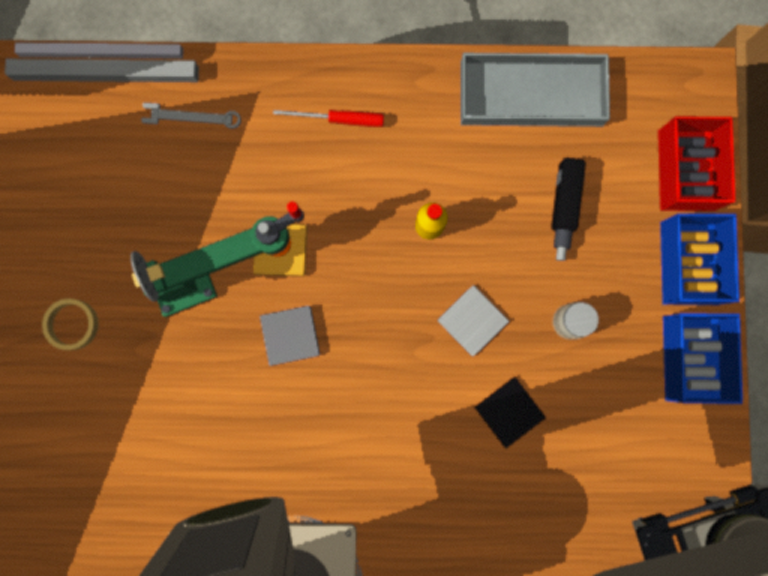

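The plate under the foot is the brass one. It shows at scene (511,412) and top (280,250). Things that could be mistaken for what I want:
- **Red pin:** the pin is at scene (493,362), top (292,210). The red bottle cap is at scene (313,378), and a red screwdriver handle is at top (355,118).
- **Plates:** there's a grey plate at scene (491,330), a bright steel one at (293,333) and a black one at (279,264).

I choose the red pin on the dark crank above the brass plate and will check it close up.

```bash
python3 - <<'E'
from workcell import env
import cv2
a=env.grab_frame("scene")[215:305,305:455,::-1]; b=env.grab_frame("top")[125:215,75:225,::-1]
cv2.imwrite("pics/sc1.png",cv2.resize(a,None,fx=5,fy=5,interpolation=cv2.INTER_CUBIC))
cv2.imwrite("pics/tc1.png",cv2.resize(b,None,fx=5,fy=5,interpolation=cv2.INTER_CUBIC))
E
```

```text
(no output)
```

View pics/sc1.png

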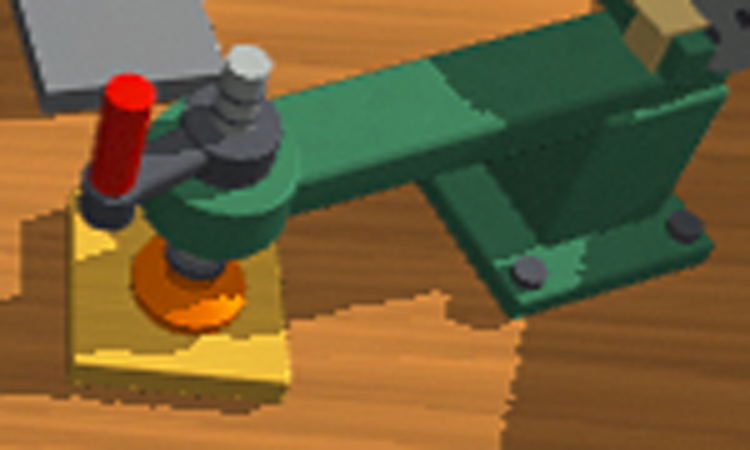

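View pics/tc1.png

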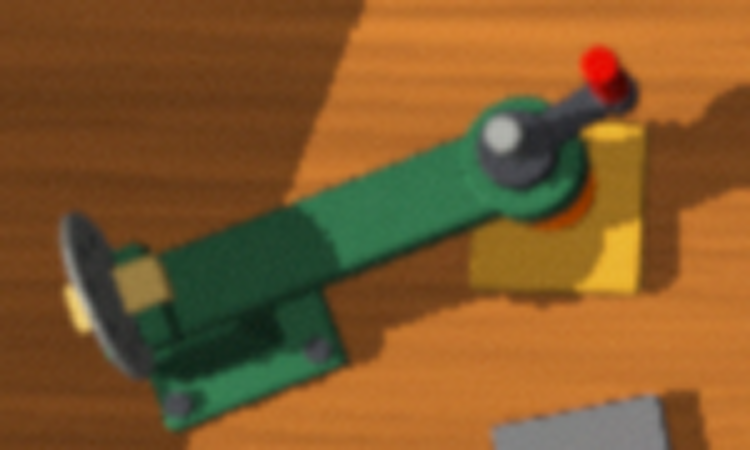

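```bash
cat > h.py <<'E'
import numpy as np
from scipy.optimize import least_squares
from workcell import env
C={n:env.camera_info(n) for n in("scene","top")}
def proj(n,X):
    c=C[n]; p=c["K"]@(c["R"]@X+c["t"]); return p[:2]/p[2]
def crop(n,u,v): # crop px (x5) -> image
    o=(305,215) if n=="scene" else (75,125)
    return np.array([(u+.5)/5-.5+o[0],(v+.5)/5-.5+o[1]])
def ray(n,p,z):
    c=C[n]; d=c["R"].T@np.linalg.inv(c["K"])@np.array([*p,1]); o=-c["R"].T@c["t"]
    return o+d*(z-o[2])/d[2]
def tri(ps,pt):
    r=least_squares(lambda X:np.r_[proj("scene",X)-ps,proj("top",X)-pt],[.6,.1,.15]); return r.x,r.fun
E
python3 - <<'E'
from h import *
np.set_printoptions(precision=4,suppress=True)
s=lambda u,v:crop("scene",u,v); t=lambda u,v:crop("top",u,v)
P,e=tri(s(131,90),t(600,65));print("pin",P,e, ray("top",t(600,65),.192), ray("scene",s(131,90),.192))
S,e=tri(s(248,62),t(502,134));print("stem",S,e)
for z in(.185,.178,.17): print(z,ray("top",t(502,134),z),ray("scene",s(248,62),z))
for a,b in(((150,255),(470,140)),((340,262),(500,208))):
    d=ray("top",t(*a),.12)-ray("top",t(*b),.12); print("armdir deg",np.degrees(np.arctan2(d[1],d[0])))
for a,b in(((318,350),(178,405)),((345,362),(175,430))):
    d=ray("top",t(*a),.01)-ray("top",t(*b),.01);print("bolts",np.degrees(np.arctan2(-d[1],-d[0])))
for p in((170,290),(473,285),(640,293),(640,125)): print("plate",ray("top",t(*p),.018))
# scene plate corners
for p in((72,368),(285,385),): print("plate s",ray("scene",s(*p),.018))
E
```

```text
pin [ 0.6231 -0.0132  0.1906] [ 0.2885 -0.005   0.3821  0.0207] [ 0.6229 -0.0125  0.192 ] [ 0.6243 -0.0139  0.192 ]
stem [0.5936 0.0329 0.1747] [ 0.5509 -0.0117  0.7095  0.071 ]
0.185 [0.5918 0.0327 0.185 ] [0.6024 0.0293 0.185 ]
0.178 [0.5932 0.034  0.178 ] [0.5965 0.0311 0.178 ]
0.17 [0.5947 0.0354 0.17  ] [0.5897 0.0331 0.17  ]
armdir deg 110.6511863288301
armdir deg 109.45111846247815
bolts 112.24146692408638
bolts 112.5828679561122
plate [0.5383 0.2356 0.018 ]
plate [0.5424 0.0756 0.018 ]
plate [ 0.539  -0.0127  0.018 ]
plate [ 0.6289 -0.011   0.018 ]
plate s [ 0.6322 -0.0159  0.018 ]
plate s [0.6327 0.0708 0.018 ]
```

```bash
cat >> h.py <<'E'
from scipy.spatial.transform import Rotation as Ro
def shift(target):
    s=env.sense(); R=Ro.from_quat(s["orientation"]).as_matrix()
    return R, R.T@(np.array(target)-s["eef_pos"])*100
E
python3 - <<'E'
from h import *
np.set_printoptions(precision=4,suppress=True)
print(shift([.6233,-.0132,.225]))
E
```

```text
(array([[-0.0002,  0.9551,  0.2963],
       [ 0.0011,  0.2963, -0.9551],
       [-1.    ,  0.0001, -0.0011]]), array([ -0.6487,  59.1359, -40.2383]))
```

```bash
python3 -m jog '[[[-0.7,3,-2],[0,0,0]],[[-0.7,8,-5.4],[0,0,0]],[[-0.7,13,-8.8],[0,0,0]],[[-0.7,18,-12.2],[0,0,0]],[[-0.7,23,-15.6],[0,0,0]],[[-0.7,28,-19],[0,0,0]],[[-0.7,33,-22.4],[0,0,0]],[[-0.7,38,-25.8],[0,0,0]]]' 145 10
python3 -m jog '[[[0,5,-3.4],[0,0,0]],[[0,10,-6.8],[0,0,0]],[[0,15,-10.2],[0,0,0]],[[0,19,-13],[0,0,0]],[[0,21.1,-14.4],[0,0,0]],[[0,21.1,-14.4],[0,0,0]],[[0,21.1,-14.4],[0,0,0]]]'
python3 - <<'E'
from h import *
import cv2
np.set_printoptions(precision=4,suppress=True)
s=env.sense();print(s["gripper_width"],s["wrist_force"])
print(shift([.6233,-.0132,.152]))
a=env.grab_frame("scene")[140:305,255:455,::-1]; b=env.grab_frame("top")[105:215,75:275,::-1]
cv2.imwrite("pics/2.png",np.vstack([cv2.resize(a,None,fx=2.1,fy=2.1),cv2.resize(b,None,fx=2.1,fy=2.1)]))
E
```

```text
time_s: 1.2
eef_pos: [0.4652, -0.2123, 0.2257]
orientation: [0.419, 0.569, -0.419, 0.569]
wrist_force: [-0.5, -0.9, -0.2]
gripper_width: 0.431
time_s: 2.08
eef_pos: [0.6227, -0.0145, 0.2253]
orientation: [0.419, 0.569, -0.42, 0.569]
wrist_force: [-0.4, -0.1, 0.2]
gripper_width: 0.431
0.4310022193872965 [-0.3842 -0.1041  0.208 ]
(array([[-0.0008,  0.9551,  0.2962],
       [-0.0003,  0.2962, -0.9551],
       [-1.    , -0.0009,  0.0001]]), array([ 7.3301,  0.1032, -0.1103]))
```

View pics/2.png

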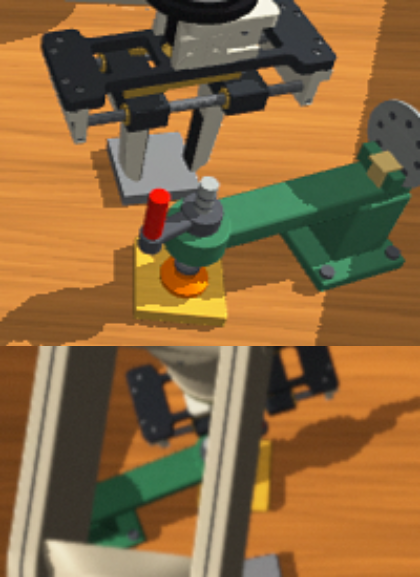

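The fingers straddle the red pin: in the crop their tips are at about (130,180) and (200,165), with the pin top at (158,195) between and below them. Descending.

```bash
python3 -m jog '[[[2,0.1,-0.1],[0,0,0]],[[4,0.1,-0.1],[0,0,0]],[[6,0.1,-0.1],[0,0,0]],[[7.3,0.1,-0.1],[0,0,0]],[[7.3,0.1,-0.1],[0,0,0]]]'
python3 -m jog '[[[0,0,0],[0,0,0]],[[0,0,0],[0,0,0]],[[0,0,0],[0,0,0]],[[0,0,0],[0,0,0]]]' 255 10
python3 - <<'E'
from h import *
import cv2
a=env.grab_frame("scene")[140:305,255:455,::-1]
cv2.imwrite("pics/3.png",cv2.resize(a,None,fx=3.5,fy=3.5))
E
```

```text
time_s: 2.8
eef_pos: [0.6227, -0.0126, 0.1506]
orientation: [0.419, 0.57, -0.42, 0.568]
wrist_force: [-0.2, 0.4, 0.5]
gripper_width: 0.431
time_s: 3.3
eef_pos: [0.6241, -0.0122, 0.1536]
orientation: [0.42, 0.569, -0.419, 0.569]
wrist_force: [-3.5, 3.9, 5.5]
gripper_width: 0.191
```

View pics/3.png

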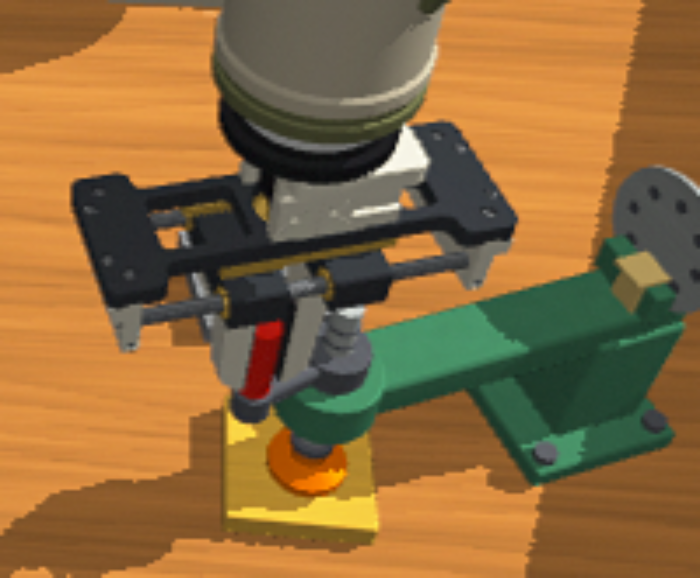

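Pin is gripped (17.8 mm wide, consistent with 18 mm). Working out circle rows.

```bash
python3 - <<'E'
import numpy as np
r=5.5
for a,n in((75,8),(155,8),(235,8),(315,5)):
    th=np.radians(a+10*np.arange(n+1)); print(a,[(round(r*(np.cos(t)-np.cos(th[0])),2),round(r*(np.sin(t)-np.sin(th[0])),2)) for t in th[1:]])
E
```

```text
75 [(np.float64(-0.94), np.float64(0.17)), (np.float64(-1.9), np.float64(0.17)), (np.float64(-2.85), np.float64(0.0)), (np.float64(-3.75), np.float64(-0.33)), (np.float64(-4.58), np.float64(-0.81)), (np.float64(-5.31), np.float64(-1.42)), (np.float64(-5.93), np.float64(-2.16)), (np.float64(-6.41), np.float64(-2.99))]
155 [(np.float64(-0.33), np.float64(-0.9)), (np.float64(-0.49), np.float64(-1.85)), (np.float64(-0.49), np.float64(-2.8)), (np.float64(-0.33), np.float64(-3.75)), (np.float64(-0.0), np.float64(-4.65)), (np.float64(0.48), np.float64(-5.48)), (np.float64(1.1), np.float64(-6.21)), (np.float64(1.83), np.float64(-6.83))]
235 [(np.float64(0.83), np.float64(-0.48)), (np.float64(1.73), np.float64(-0.81)), (np.float64(2.68), np.float64(-0.97)), (np.float64(3.63), np.float64(-0.97)), (np.float64(4.58), np.float64(-0.81)), (np.float64(5.48), np.float64(-0.48)), (np.float64(6.31), np.float64(-0.0)), (np.float64(7.04), np.float64(0.62))]
315 [(np.float64(0.62), np.float64(0.73)), (np.float64(1.1), np.float64(1.56)), (np.float64(1.42), np.float64(2.47)), (np.float64(1.59), np.float64(3.41)), (np.float64(1.59), np.float64(4.37))]
```

```bash
python3 -m jog '[[[0,-0.94,0.17],[0,0,0]],[[0,-1.9,0.17],[0,0,0]],[[0,-2.85,0],[0,0,0]],[[0,-3.75,-0.33],[0,0,0]],[[0,-3.75,-0.33],[0,0,0]]]'
python3 - <<'E'
from h import *
import cv2
s=env.sense();print(s["eef_pos"],s["wrist_force"],s["torque"])
a=env.grab_frame("scene")[140:305,255:455,::-1]
cv2.imwrite("pics/4.png",cv2.resize(a,None,fx=3.5,fy=3.5))
E
```

```text
time_s: 3.98
eef_pos: [0.5869, -0.0212, 0.1534]
orientation: [0.42, 0.569, -0.42, 0.57]
wrist_force: [-0.3, -0.3, 5.4]
gripper_width: 0.193
[ 0.58690315 -0.02117165  0.15336878] [-0.31076495 -0.33799346  5.42365727] [0.02510947 0.01444368 0.07109619]
```

View pics/4.png

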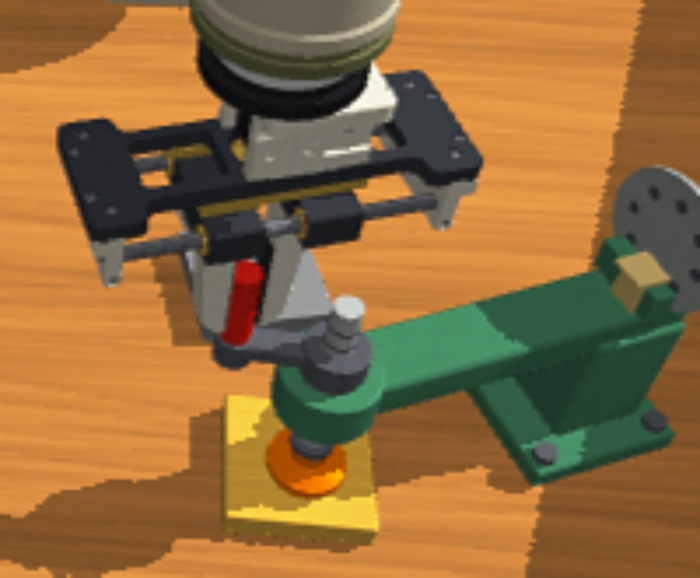

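The crank follows the gripper: the pin is now at (240,300) in the crop, and forces stay low.

```bash
python3 -m jog '[[[0,-0.83,-0.48],[0,0,0]],[[0,-1.56,-1.1],[0,0,0]],[[0,-2.18,-1.83],[0,0,0]],[[0,-2.66,-2.66],[0,0,0]],[[0,-2.99,-3.56],[0,0,0]],[[0,-3.15,-4.51],[0,0,0]],[[0,-3.15,-5.46],[0,0,0]],[[0,-2.99,-6.41],[0,0,0]]]'
python3 - <<'E'
import numpy as np
r=5.5
for a,n in((195,8),(275,8)):
    th=np.radians(a+10*np.arange(n+1)); print(a,[(float(round(r*(np.cos(t)-np.cos(th[0])),2)),float(round(r*(np.sin(t)-np.sin(th[0])),2))) for t in th[1:]])
E
```

```text
time_s: 5.03
eef_pos: [0.5385, 0.0307, 0.1521]
orientation: [0.419, 0.569, -0.421, 0.569]
wrist_force: [-2.0, -3.8, 1.4]
gripper_width: 0.188
195 [(0.33, -0.9), (0.81, -1.73), (1.42, -2.47), (2.16, -3.08), (2.99, -3.56), (3.89, -3.89), (4.83, -4.06), (5.79, -4.06)]
275 [(0.94, 0.17), (1.85, 0.49), (2.68, 0.97), (3.41, 1.59), (4.03, 2.32), (4.51, 3.15), (4.83, 4.06), (5.0, 5.0)]
```

```bash
python3 -m jog '[[[0,0.33,-0.9],[0,0,0]],[[0,0.81,-1.73],[0,0,0]],[[0,1.42,-2.47],[0,0,0]],[[0,2.16,-3.08],[0,0,0]],[[0,2.99,-3.56],[0,0,0]],[[0,3.89,-3.89],[0,0,0]],[[0,4.83,-4.06],[0,0,0]],[[0,5.79,-4.06],[0,0,0]]]'
python3 -m jog '[[[0,0.94,0.17],[0,0,0]],[[0,1.85,0.49],[0,0,0]],[[0,2.68,0.97],[0,0,0]],[[0,3.41,1.59],[0,0,0]],[[0,3.41,1.59],[0,0,0]],[[0,3.41,1.59],[0,0,0]]]'
python3 - <<'E'
from h import *
import cv2
s=env.sense();print(s["eef_pos"],s["wrist_force"],s["torque"])
d=s["eef_pos"][:2]-[.594,.033];print(np.hypot(*d),np.degrees(np.arctan2(d[1],d[0])))
a=env.grab_frame("scene")[140:305,255:455,::-1]
cv2.imwrite("pics/5.png",cv2.resize(a,None,fx=3.5,fy=3.5))
E
```

```text
time_s: 6.02
eef_pos: [0.5829, 0.0883, 0.1522]
orientation: [0.419, 0.57, -0.419, 0.569]
wrist_force: [-3.0, -0.8, -4.3]
gripper_width: 0.194
time_s: 6.78
eef_pos: [0.622, 0.0882, 0.1524]
orientation: [0.422, 0.57, -0.416, 0.569]
wrist_force: [8.1, 20.7, -11.2]
gripper_width: 0.187
[0.62196936 0.08815933 0.15244838] [  8.0826401   20.68055042 -11.15714189] [ 3.30535626 -1.42948678 -0.17581452]
0.061845262908994905 63.11203457870143
```

View pics/5.png

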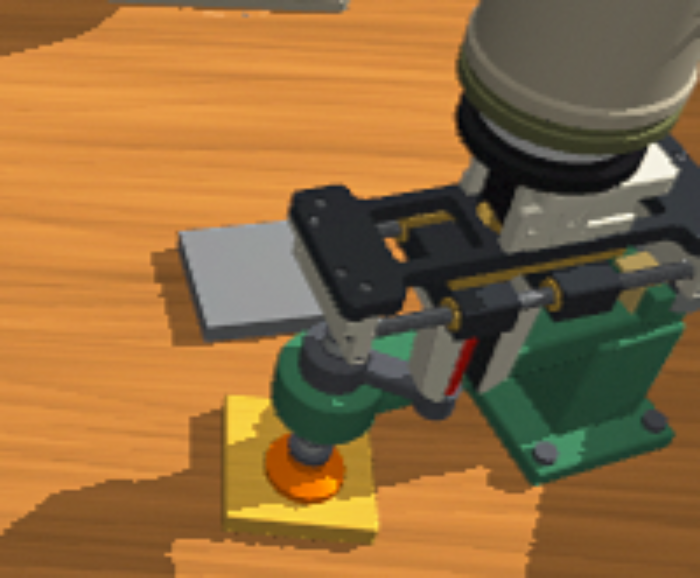

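```bash
python3 - <<'E'
from h import *
import cv2
np.set_printoptions(precision=4,suppress=True)
s=env.sense()
for k in s: print(k,s[k])
a=env.grab_frame("scene")[180:280,310:460,::-1];b=env.grab_frame("top")[80:230,30:230,::-1]
cv2.imwrite("pics/6.png",cv2.resize(a,None,fx=5,fy=5,interpolation=cv2.INTER_CUBIC))
cv2.imwrite("pics/6t.png",cv2.resize(b,None,fx=3.5,fy=3.5,interpolation=cv2.INTER_CUBIC))
E
```

```text
time_s 6.825
joint_pos [0.0544 0.2382 1.4886 0.0081 1.4104 1.3204]
dq [ 0.0005 -0.0014  0.0011  0.0008 -0.001  -0.0019]
joint_torque [-12.2644 -66.2685 -49.8437  -7.0345   3.153   -0.2215]
eef_pos [0.622  0.0882 0.1525]
orientation [ 0.4218  0.5705 -0.4155  0.5692]
wrist_force [  6.8388  21.088  -10.7979]
torque [ 3.3154 -1.3336 -0.2263]
gripper_width 0.18613580703946658
```

View pics/6.png

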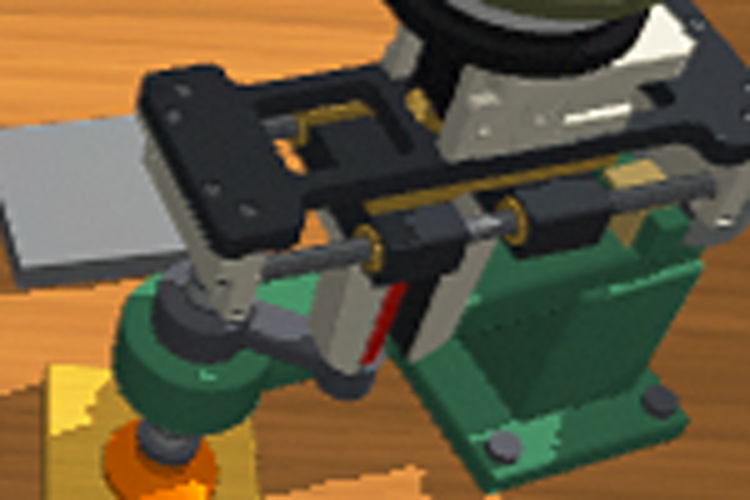

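View pics/6t.png

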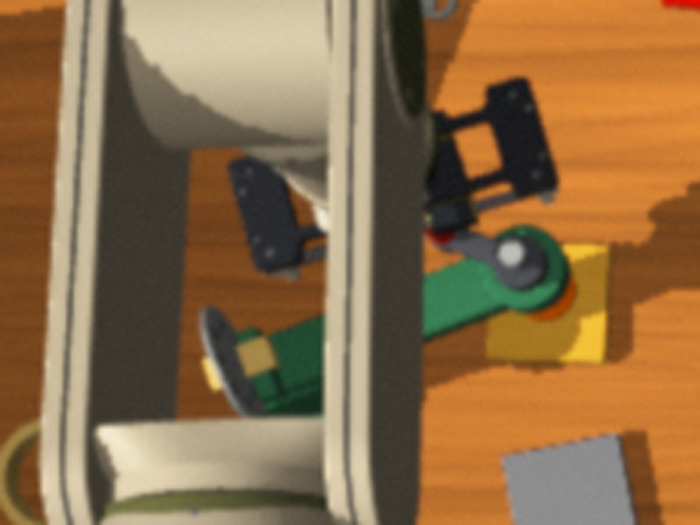

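The pin turned inside the fixed-yaw grip and crept to the rear edge of the pads (red at (440,237) in the top crop), so the grip is jammed. I'll open slightly, recentre on the pin and then turn the wrist with the crank for the rest.

```bash
python3 -m jog '[[[0,0.2,-0.5],[0,0,0]],[[0,0,-0.5],[0,0,0]],[[0,-0.3,-0.5],[0,0,0]],[[0,-0.6,-0.5],[0,0,0]],[[0,-0.6,-0.5],[0,0,0]],[[0,-0.6,-0.5],[0,0,0]]]' 165 10
python3 - <<'E'
from h import *
import cv2
np.set_printoptions(precision=4,suppress=True)
s=env.sense(); print(s["wrist_force"],shift([.594,.0335,.152])[1])
a=env.grab_frame("scene")[180:280,310:460,::-1];b=env.grab_frame("top")[105:205,100:250,::-1]
cv2.imwrite("pics/7.png",cv2.resize(a,None,fx=5,fy=5,interpolation=cv2.INTER_CUBIC))
cv2.imwrite("pics/7t.png",cv2.resize(b,None,fx=5,fy=5,interpolation=cv2.INTER_CUBIC))
E
```

```text
time_s: 7.68
eef_pos: [0.6128, 0.0853, 0.1527]
orientation: [0.42, 0.569, -0.419, 0.569]
wrist_force: [1.0, -0.2, 0.4]
gripper_width: 0.351
[ 0.9522 -0.1757  0.3661] [ 0.0727 -3.3314  4.3917]
```

View pics/7.png

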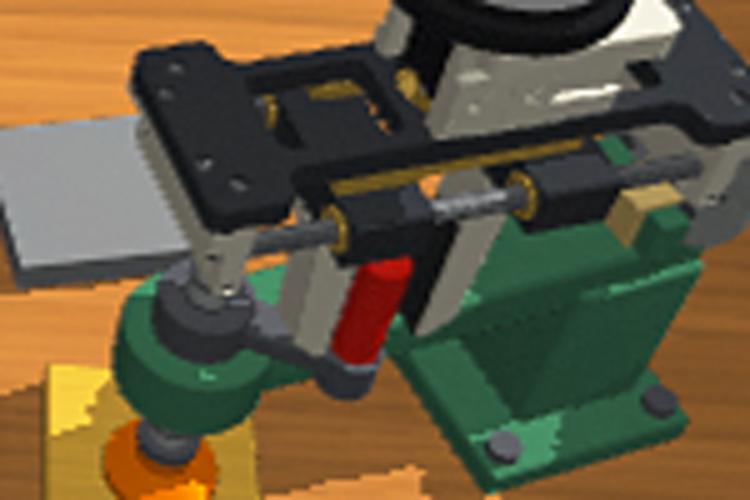

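View pics/7t.png

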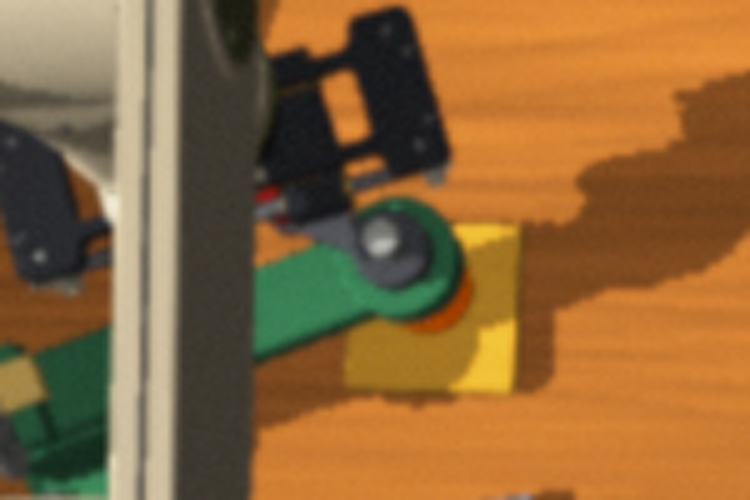

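```bash
python3 - <<'E'
from h import *
np.set_printoptions(precision=4,suppress=True)
for p in ((388,270),(345,375)):
  px=((p[0]+.5)/5-.5+310,(p[1]+.5)/5-.5+180)
  P=ray("scene",px,.192 if p[1]<300 else .13);d=P[:2]-[.594,.0335];print(P,np.hypot(*d),np.degrees(np.arctan2(d[1],d[0])),shift(P)[1])
px=((275+.5)/5-.5+100,(190+.5)/5-.5+105);print(ray("top",px,.192))
E
```

```text
[0.6186 0.0829 0.192 ] 0.0551797626294162 63.49718454490567 [-3.9309  0.4765  0.4151]
[0.6189 0.082  0.13  ] 0.054530196653152056 62.804352643310104 [2.2691 0.4783 0.5078]
[0.6104 0.0785 0.192 ]
```

```bash
python3 - <<'E'
from h import *
np.set_printoptions(precision=4,suppress=True)
s=lambda u,v:np.array([(u+.5)/5-.5+310,(v+.5)/5-.5+180]); t=lambda u,v:np.array([(u+.5)/5-.5+100,(v+.5)/5-.5+105])
X,e=tri(s(228,292),t(438,176));print(X,e,shift(X)[1])
print("stem top proj",(proj("scene",np.array([.594,.0335,.168]))-[310,180])*5, (proj("top",np.array([.594,.0335,.168]))-[100,105])*5)
E
```

```text
[0.622  0.022  0.1773] [-5.0091  0.1026 -6.6547 -0.6046] [-2.4614 -1.0014  6.3341]
stem top proj [222.1909 247.5138] [379.7786 234.2686]
```

The crop shows the crank at about 63° (pin top at (388,270), r = 55 mm as it should be), so q ≈ 8.7 and the foot is almost touching. I'll leave the fingers half open and push the pin the rest of the way with the pad on the tool's -z side, without gripping.

```bash
python3 -m jog '[[[0,0.5,0.3],[0,0,0]],[[0,0.5,0.8],[0,0,0]],[[0,0.6,1.2],[0,0,0]],[[0,0.9,1.6],[0,0,0]],[[0,1.2,2.0],[0,0,0]],[[0,1.2,2.0],[0,0,0]],[[0,1.2,2.0],[0,0,0]]]'
python3 - <<'E'
from h import *
import cv2
np.set_printoptions(precision=4,suppress=True)
s=env.sense(); print(s["wrist_force"],shift([.594,.0335,.152])[1])
a=env.grab_frame("scene")[180:280,310:460,::-1]
cv2.imwrite("pics/8.png",cv2.resize(a,None,fx=5,fy=5,interpolation=cv2.INTER_CUBIC))
E
```

```text
time_s: 8.65
eef_pos: [0.6309, 0.0712, 0.1528]
orientation: [0.42, 0.569, -0.418, 0.569]
wrist_force: [2.5, 5.9, -0.2]
gripper_width: 0.353
[ 2.5026  5.9383 -0.2414] [ 0.0728 -4.6442  2.506 ]
```

View pics/8.png

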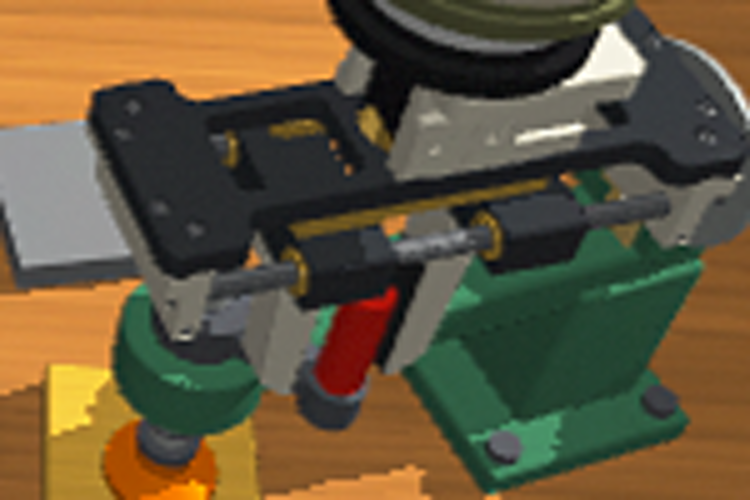

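```bash
python3 - <<'E'
from h import *
np.set_printoptions(precision=4,suppress=True)
for p,z in (((376,298),.192),((341,388),.140)):
  px=((p[0]+.5)/5-.5+310,(p[1]+.5)/5-.5+180)
  P=ray("scene",px,z);d=P[:2]-[.594,.0335];print(P,np.hypot(*d),np.degrees(np.arctan2(d[1],d[0])),shift(P)[1])
E
```

```text
[0.6313 0.077  0.192 ] 0.057266562084853145 49.38210732508434 [-3.9127  0.2176 -0.5483]
[0.6321 0.0766 0.14  ] 0.05753991717783018 48.492015412978475 [ 1.2873  0.2784 -0.4793]
```

```bash
python3 -m jog '[[[0,0.2,0.4],[0,0,0]],[[0,0.4,0.8],[0,0,0]],[[0,0.6,1.2],[0,0,0]],[[0,0.6,1.2],[0,0,0]],[[0,0.6,1.2],[0,0,0]]]'
python3 - <<'E'
from h import *
import cv2
np.set_printoptions(precision=4,suppress=True)
s=env.sense(); print(s["wrist_force"],s["torque"],shift([.594,.0335,.152])[1])
a=env.grab_frame("scene")[190:305,300:450,::-1]
cv2.imwrite("pics/9.png",cv2.resize(a,None,fx=5,fy=5,interpolation=cv2.INTER_CUBIC))
E
```

```text
time_s: 9.32
eef_pos: [0.6392, 0.0597, 0.1524]
orientation: [0.419, 0.569, -0.42, 0.569]
wrist_force: [-0.4, -0.2, -0.2]
gripper_width: 0.354
[-0.3531 -0.1649 -0.2162] [-0.0353 -0.0026  0.0157] [ 0.0424 -5.092   1.1644]
```

View pics/9.png

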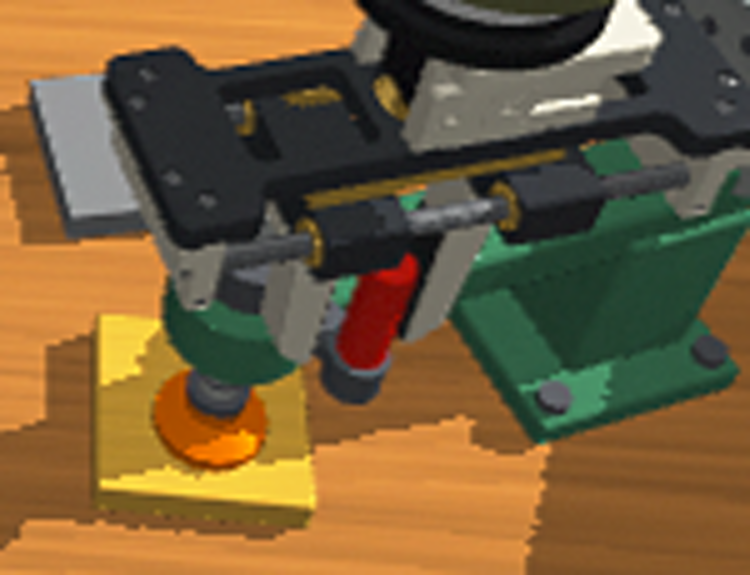

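```bash
python3 - <<'E'
from h import *
np.set_printoptions(precision=4,suppress=True)
for p,z in (((396,268),.192),((361,362),.140)):
  px=((p[0]+.5)/5-.5+300,(p[1]+.5)/5-.5+190)
  P=ray("scene",px,z);d=P[:2]-[.594,.0335];print(P,np.hypot(*d),np.degrees(np.arctan2(d[1],d[0])),shift(P)[1])
for nm,X in (("foot18",[.594,.0335,.018]),("foot26",[.594,.0335,.0264])):
  for k in (0,90,180,270):
    a=np.radians(k); print(nm,k,(proj("scene",np.array(X)+[.024*np.cos(a),.024*np.sin(a),0])-[300,190])*5+2)
E
```

```text
[0.6407 0.0657 0.192 ] 0.05671137690299635 34.54832005308268 [-3.9617  0.3162 -0.5135]
[0.6435 0.0646 0.14  ] 0.058418244802568436 32.113822099355765 [ 1.2382  0.5525 -0.3274]
foot18 0 [215.4547 471.6161]
foot18 90 [268.7089 426.1199]
foot18 180 [207.8744 374.5449]
foot18 270 [154.7141 417.9745]
foot26 0 [218.5924 460.9752]
foot26 90 [272.2073 415.3255]
foot26 180 [210.8205 363.6045]
foot26 270 [157.2983 407.1648]
```

The foot outline (left 153, right 267, bottom 468) matches an underside height of about 18 mm, so it's at first touch. The crank is at q ≈ 9.2. A final short push should bring it to q ≈ 9.55.

```bash
python3 -m jog '[[[0,0.1,0.5],[0,0,0]],[[0,0.2,1.0],[0,0,0]],[[0,0.3,1.4],[0,0,0]],[[0,0.3,1.8],[0,0,0]],[[0,0.3,2.0],[0,0,0]],[[0,0.3,2.0],[0,0,0]],[[0,0.3,2.0],[0,0,0]]]'
python3 -m jog '[[[0,0,-0.3],[0,0,0]],[[0,0,-0.6],[0,0,0]],[[-1,0,-0.6],[0,0,0]],[[-4,0,-0.6],[0,0,0]],[[-8,0,-0.6],[0,0,0]],[[-12,0,-0.6],[0,0,0]],[[-16,0,-0.6],[0,0,0]],[[-16,0,-0.6],[0,0,0]]]'
python3 -m jog '[[[0,-6,0],[0,0,0]],[[0,-12,0],[0,0,0]],[[0,-18,0],[0,0,0]],[[0,-22,0],[0,0,0]],[[0,-22,0],[0,0,0]]]'
python3 - <<'E'
from h import *
import cv2
a=env.grab_frame("scene")[190:305,300:450,::-1];b=env.grab_frame("top")[125:215,75:225,::-1]
cv2.imwrite("pics/10.png",cv2.resize(a,None,fx=5,fy=5,interpolation=cv2.INTER_CUBIC))
cv2.imwrite("pics/10t.png",cv2.resize(b,None,fx=5,fy=5,interpolation=cv2.INTER_CUBIC))
E
```

```text
time_s: 10.25
eef_pos: [0.6481, 0.0418, 0.1526]
orientation: [0.419, 0.569, -0.42, 0.569]
wrist_force: [-0.8, 0.4, 0.3]
gripper_width: 0.355
time_s: 11.25
eef_pos: [0.6483, 0.0478, 0.3188]
orientation: [0.421, 0.567, -0.418, 0.572]
wrist_force: [-0.1, -0.1, -0.4]
gripper_width: 0.352
time_s: 11.88
eef_pos: [0.4346, -0.0179, 0.3127]
orientation: [0.42, 0.569, -0.42, 0.569]
wrist_force: [1.9, 0.5, 0.4]
gripper_width: 0.352
```

View pics/10.png

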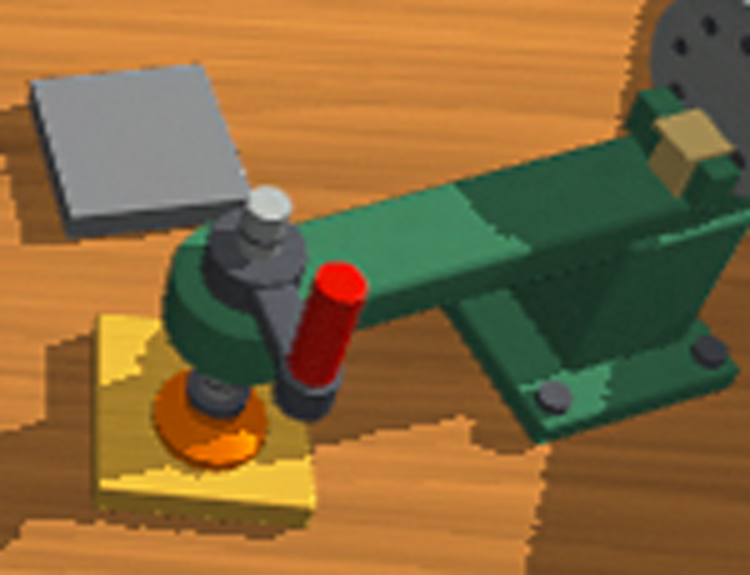

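View pics/10t.png

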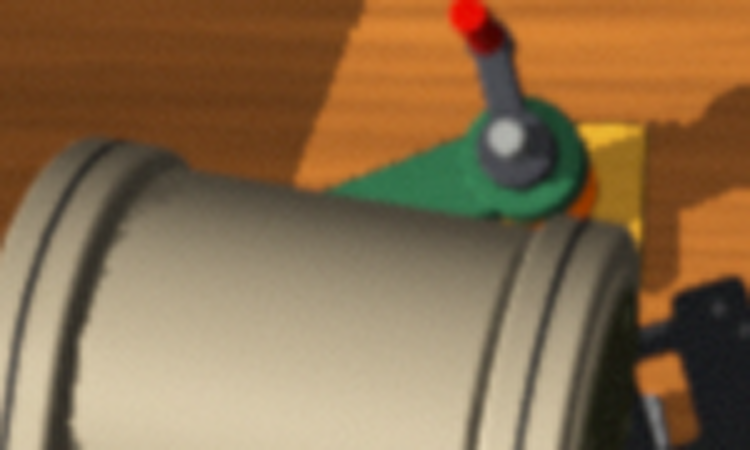

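```bash
python3 - <<'E'
from h import *
np.set_printoptions(precision=4,suppress=True)
s=lambda u,v:np.array([(u+.5)/5-.5+300,(v+.5)/5-.5+190]); t=lambda u,v:crop("top",u,v)
P,e=tri(s(341,284),t(468,16));S,e2=tri(s(269,205),t(506,137))
print(P,e,S,e2)
for c in ([.594,.0335],S[:2]):
  d=P[:2]-c; f=np.degrees(np.arctan2(d[1],d[0])); print(np.hypot(*d),f,"q",np.radians(201.2+360-f))
for z in(.170,.167,.164): print(z,ray("top",t(506,137),z)[:2],ray("scene",s(269,205),z)[:2])
E
```

```text
[0.6459 0.0481 0.1881] [ 0.3246 -0.0075  0.4473  0.0559] [0.5941 0.033  0.1649] [ 0.4653 -0.0098  0.5985  0.0588]
0.05393061071379048 15.73876679494391 q 9.520094461416852
0.053969911943200194 16.28661654346224 q 9.510532679498983
0.17 [0.5933 0.0335] [0.5984 0.0309]
0.167 [0.5938 0.034 ] [0.5959 0.0316]
0.164 [0.5944 0.0346] [0.5934 0.0324]
```

```bash
python3 - <<'E'
from workcell import env
import cv2
im=env.grab_frame("scene"); cv2.imwrite("pics/11.png",cv2.resize(im[:,:,::-1],None,fx=1.5,fy=1.5,interpolation=cv2.INTER_CUBIC))
E
```

```text
(no output)
```

View pics/11.png

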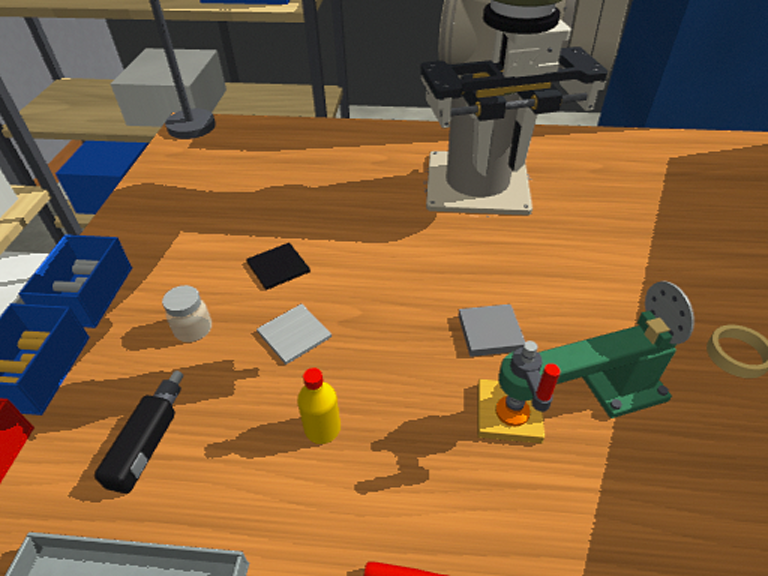

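The bottle (cap at 313,378) and the plates (511,412 and 293,333) are where they were at the start. Handing in.

```bash
python3 -c "
from workcell import env
print(env.finish_job(), env.sense()['time_s'])"
```

```text
the job is handed in; nothing more can be done
the job is handed in; nothing more can be done
```

I turned the crank clockwise from about 4.5 rad to about 9.5 rad. By that angle the foot rests on the brass plate pressed in about 1.2 mm, roughly 3 N. I handed the job in at about 12 s; no verdict is reported.

- **Last checks:** the screw stem sank 9.8 mm between the first and last pictures, against 9.5 mm expected. The foot's outline fits an underside height of 18 mm, the top of the plate. The plates and the oil bottle showed at the same pixels as at the start, and the arm was clear of the crank.
- **What went wrong:** on the first pass the fingers held a fixed direction while the pin turned in them, and the grip jammed at about 24 N of wrist force. My first estimate of where the pin then sat was wrong, and the picture corrected it. I never fully explained that force. I opened the fingers and pushed the pin the rest of the way with one finger.
- **Not measured:** the contact force is worked out from the crank angle, read from the pictures to a few degrees, which moves the force by only a few tenths of a newton. In the last fit the pin came out 54 mm from the axis instead of 55 mm, and 188 mm high instead of 192 mm.

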